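Stroke test of a touch strip on a repaired operator panel

ROBOT

A 6-joint arm with a two-finger parallel gripper is mounted at the origin on the work surface. World frame = base frame: x ahead of the robot, y to its left, z up, the work surface at z = 0. Lengths are in m, angles in rad, forces in N, time in s.
With the tool pointing down it reaches from about 0.375 to 0.975 m from the base axis. Payload 3.8 kg.
Tool frame: the origin (TCP) lies on the centre line of the jaws, within the pads' length; the fingertips stand 17 mm ahead of it and the grasp point (between the pads) lies 2 mm behind it (bot.tip_extent is the distance from the TCP to the fingertips, in m); z points along the fingers, y is the line along which they close (so a half turn about z gives the same grasp; the last joint's range is limited). The gripper opens to 85 mm and grips with 20 to 120 N. Pads are 22 mm wide; open, the fingers measure 114 mm over their backs; the gripper's body (76 mm by 85 mm) begins 54 mm behind the grasp point. The pads swing forward as they close: fully open they stand 13 mm farther back than shut.
Start: joints at [1.242, 0.264, 1.604, -0, 1.274, -0.037], TCP at [0.194, 0.646, 0.228] pointing down, gripper open.
Joint ranges: [-2.63, 2.63], [-0.94, 2.18], [0.31, 2.57], [-1.31, 4.45], [0, 2.66], [-2.55, 2.55]. Speed limits (rad/s): [2.57, 2.57, 3.14, 3.14, 3.14, 3.14].

INTERFACE

Orientations are given as a rotation vector (axis times angle).
In Python, from workcell import readout, read_camera, finish_job, bot gives the robot as it stands.
- The arm moves only by the tool jog_arm, never from a script. Its argument "deltas" is one flat list of numbers, 7 for each row, row after row: the shift along the tool's x, y, z in m, then the turn, a rotation vector about the tool's x, y, z in degrees, then the gripper command: -1 is shut, 1 is fully open, values between are in proportion. A call has 1 to 8 rows; each row is the pose to reach, as a shift and turn from the pose commanded when the call began, along the tool's axes at that moment; what a row does not reach only later rows make up. A row lasts 1/10 s, in which the tool goes at most 50 mm and 8.59 degrees, less where a joint would pass 70% of its speed; a pose out of reach is approached as far as the arm can. A call with a gripper value outside its range is refused whole. The fingers move at their own pace and stop on an object; "squeeze" is the grip in N (left out, the last holds). Time passes only in rows, so rows that repeat a pose let the fingers close. It gives the time, the measured TCP pose, the force, the opening and the grip force at its end, in the units of the state.
- readout.read_state(): the state, without advancing time (a new reading comes with each control period).
- read_camera(name): name is "side" or "top" or "wrist"; returns a dict with "color" (480x640x3 uint8, blue, green, red), "fx", "fy", "cx", "cy" (pixels), "dist" ([k1, k2, p1, p2, k3] as OpenCV has them; the pictures are not rectified), "origin" and "attitude" of the camera in the world. Camera axes: x right, y down, z forward; pixel columns grow to the right and rows downward; lengths in m; the calibration is good to about 2 mm. A picture is of the moment at which its call begins. There is no depth.
- finish_job(): hands the job in; it is judged then, once.
The state is a dict: "time": time; "q": joint angles; "joint_vel": joint speeds; "joint_torque": joint torques, N m; "tool_pos": TCP position; "tcp_rot": TCP orientation; "wrist_force": force on the tool from outside, world axes, zero at the start; "torque": the same for the moment, N m; "width": opening from 0.0 (shut) to 1.0 (fully open); "grip_force": force on a finger pad.
Only numpy, scipy, OpenCV 4.12 (cv2) and the standard library are available. Lean on these libraries where they do the work, as an engineer would, in place of code of your own. Each camera call takes 0.05 s, during which the arm holds its last target. There are 200 camera calls.

TASK

Test the repaired panel's curved touch strip: with the fingers closed, lightly touch the round pad at one end and slide the fingertips along the strip, following its curve without losing contact, to the bar-shaped pad at the other end. Finish while still holding the fingertips lightly pressed on that bar-shaped pad. Press gently, do not lift or shove the panel, and leave the knob and the things around it alone.

Things in the scene. Friction and masses are not known exactly. Their poses are not given: they have to be found in the camera images.
- panel: the operator panel under test: a loose grey plastic module, 180 (its x) x 250 (its y) x 34 mm high, 0.7 to 1.2 kg, lying face up on four rubber feet on the bench; origin at the centre of its underside, z up. Its face carries a black knob, a dark display and, along an arc bulging to its +x, the touch strip, whose smooth flat top is 46 mm above the bench untouched, 12 mm above the face
- arc_centre (a point): centre of the touch strip's arc, in the panel's face plane, 34 mm above the bench; axes as the panel's. The strip's centre line has a radius of 100 mm about it; from the panel's +x axis towards +y the round start pad is at +54 degrees, the bar-shaped end pad at -54 degrees, and the five tiles every 18 degrees between
- strip (a joint): how far the whole touch strip (round pad, tiles and bar pad move together) is pressed in, m: 0 untouched, at most 0.006. Sprung: it gives way from about 1 N, is 3 mm down at about 3 N, fully down at about 5 N, then a hard stop. It senses one touch, about as wide as two closed fingertips together
- pad_start: start of the strip: round aluminium disc, 33 mm across; origin at the centre of its top face, z up
- pad_end: far end of the strip: rectangular aluminium bar lying across the strip, 50 (its x, across the strip) x 29 mm (its y, along the strip); origin at the centre of its top face, z up
- knob: black rotary knob, 36 mm across on a 60 mm base, standing on the face inside the arc, at the panel's x -50, y +45 mm, its top 78 mm above the bench; origin on its axis 40 mm above the bench; not part of the job
- screwdriver: bystander: screwdriver 170 mm long, lying beside the panel
- spool: bystander: standing spool, 64 mm across, 44 mm high, beside the panel; origin at the centre of its underside
- capacitor: bystander: upright black can capacitor, 35 mm across, 46 mm high, beside the panel; origin at the centre of its underside
- multimeter: bystander: black hand multimeter, 75 x 140 x 42 mm, lying beside the panel; origin at the centre of its underside
- cell2: tile 2 of the strip, counted from the round pad as 1: aluminium, 22 mm wide across the strip (its x), 28 mm along it (its y); origin at the centre of its top face, z up; at the same height as its neighbours, with gaps too narrow for a fingertip to catch in (under 4 mm)
- cell3: tile 3 of the strip, counted from the round pad as 1: aluminium, 22 mm wide across the strip (its x), 28 mm along it (its y); origin at the centre of its top face, z up; at the same height as its neighbours, with gaps too narrow for a fingertip to catch in (under 4 mm)
- cell4: tile 4 of the strip, counted from the round pad as 1: aluminium, 22 mm wide across the strip (its x), 28 mm along it (its y); origin at the centre of its top face, z up; at the same height as its neighbours, with gaps too narrow for a fingertip to catch in (under 4 mm)
- cell5: tile 5 of the strip, counted from the round pad as 1: aluminium, 22 mm wide across the strip (its x), 28 mm along it (its y); origin at the centre of its top face, z up; at the same height as its neighbours, with gaps too narrow for a fingertip to catch in (under 4 mm)
- cell6: tile 6 of the strip, counted from the round pad as 1: aluminium, 22 mm wide across the strip (its x), 28 mm along it (its y); origin at the centre of its top face, z up; at the same height as its neighbours, with gaps too narrow for a fingertip to catch in (under 4 mm)

How it is judged:
By the outcome, as a careful person would: the job done as asked, in the order asked, and still so for the second after the job is handed in, while the arm keeps its last pose, push and grip.
It also fails if it takes over 48 s, if anything falls off the work surface, if the arm or the gripper's body presses on something with over 40 N, if the wrist force passes 120 N, or if a joint passes its speed limit or range.

## Working session

There is one attempt and no reset: what is moved stays moved. The work goes in short steps, Python scripts to look and compute and a tool call to move; the robot and the scene stay as the last step left them, time stands still between calls to the robot, and variables do not carry over. Pictures are saved under pics/ and viewed, at most 13 in all, crops included, and the job is handed in when it is done.

Besides the shell and the picture viewer there is one more tool, called as a command line: name --argument value ..., lists and objects as JSON in quotes. jog_arm: Moves the arm, as the interface text tells. Its arguments: {"type":"object","properties":{"deltas":{"type":"array"},"squeeze":{"type":"number"}},"required":["deltas"]}

```bash
mkdir -p pics
python3 - <<'E'
from workcell import readout, read_camera, bot
import cv2
for n in("top","side"):
    c=read_camera(n); cv2.imwrite(f"pics/{n}1.png",c["color"]); print(n,{k:v for k,v in c.items() if k!="color"})
s=readout.read_state(); print(s); print(bot.tip_extent)
E
```

```text
top {'fx': 465.59826538542137, 'fy': 465.59826538542137, 'cx': 330.2174825641645, 'cy': 241.56699028885288, 'dist': array([0.04015252, 0.        , 0.        , 0.        , 0.        ]), 'origin': array([0.43822263, 0.01711084, 0.8578195 ]), 'attitude': array([-2.13771727,  2.08922423, -0.15925406])}
side {'fx': 449.9962836095594, 'fy': 449.9962836095594, 'cx': 320.82786994946326, 'cy': 231.52054610269832, 'dist': array([0.01216272, 0.        , 0.        , 0.        , 0.        ]), 'origin': array([0.3327527 , 0.46723832, 0.6370909 ]), 'attitude': array([-0.72509069,  2.66692144, -1.04606106])}
{'time': 0.1, 'q': array([ 1.24208027e+00,  2.64684587e-01,  1.60522513e+00, -2.25451952e-05,
        1.27370717e+00, -3.69131472e-02]), 'joint_vel': array([ 0.00024622, -0.00128926, -0.00486872, -0.00036624,  0.00082142,
       -0.00058622]), 'joint_torque': array([-2.61061189e-05, -5.16709614e+01, -3.68591952e+01, -9.78167009e-05,
        6.17957034e-03,  9.69413179e-06]), 'tool_pos': array([0.19398709, 0.64583284, 0.22658861]), 'tcp_rot': array([-0.45667751, -3.10787086,  0.00313249]), 'wrist_force': array([ 0.48067211, -0.13269836,  0.5129216 ]), 'torque': array([ 0.02996238, -0.00112539, -0.02454604]), 'grip_force': 0.0, 'width': 1.0011989100779402}
0.017
```

View pics/top1.png

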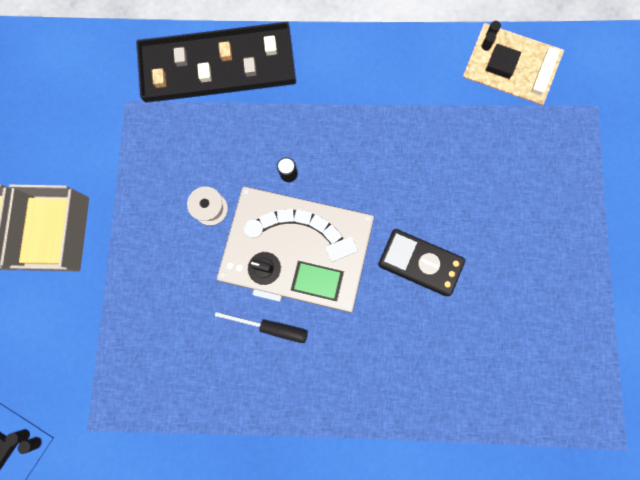

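View pics/side1.png

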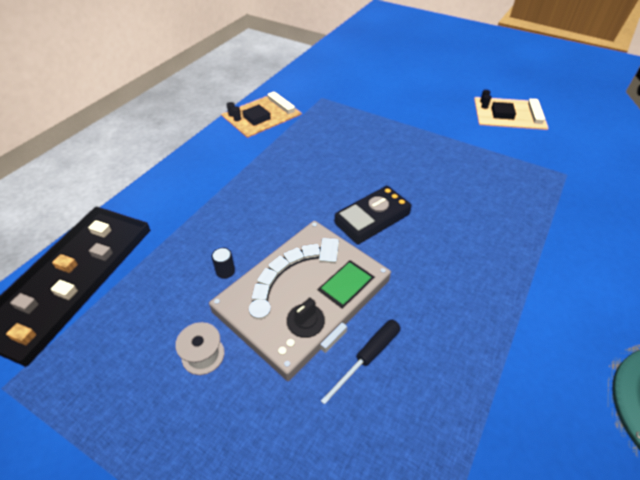

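The top view shows the round pad at about (253,229), the bar pad at (341,248), and the strip bulging toward world +x. In the side view the pads are at (260,309) and (329,250). Next I'll triangulate them.

```bash
cat > h.py <<'E'
import numpy as np, cv2
from scipy.spatial.transform import Rotation as R
def ray(c,px):
    K=np.array([[c["fx"],0,c["cx"]],[0,c["fy"],c["cy"]],[0,0,1]])
    u=cv2.undistortPoints(np.array(px,float).reshape(-1,1,2),K,c["dist"]).reshape(-1,2)
    d=np.c_[u,np.ones(len(u))]@R.from_rotvec(c["attitude"]).as_matrix().T
    return np.array(c["origin"]),d
def plane(c,px,z):
    o,d=ray(c,px); return o+d*((z-o[2])/d[:,2])[:,None]
def tri(c1,p1,c2,p2):
    o1,d1=ray(c1,p1);o2,d2=ray(c2,p2);out=[]
    for a,b in zip(d1,d2):
        s=np.linalg.lstsq(np.c_[a,-b],o2-o1,rcond=None)[0]
        x,y=o1+s[0]*a,o2+s[1]*b; out.append(np.r_[(x+y)/2,np.linalg.norm(x-y)])
    return np.array(out)
def blobs(img,box,thr,amin=30):
    x0,y0,x1,y1=box
    m=(img.min(2)>thr).astype(np.uint8); k=np.zeros_like(m);k[y0:y1,x0:x1]=1; m*=k
    n,l,st,ce=cv2.connectedComponentsWithStats(m,connectivity=4)
    return [(np.round(ce[i],1).tolist(),int(st[i,4])) for i in range(1,n) if st[i,4]>=amin],m
E
python3 - <<'E'
from h import *
from workcell import read_camera
for n,b,p in(("top",(235,200,365,265),[(253,229),(341,248),(270,255),(303,217)]),("side",(240,225,345,325),[(260,309),(329,250),(285,290),(277,267)])):
    c=read_camera(n);im=c["color"]
    print(n,[im[y,x].tolist() for x,y in p])
    for t in(205,215,225): print(t,blobs(im,b,t,25)[0])
E
```

```text
top [[254, 253, 252], [254, 253, 251], [67, 66, 70], [254, 253, 251]]
205 [([298.5, 232.6], 7147)]
215 [([298.5, 232.7], 7058)]
225 [([305.4, 238.2], 5346)]
side [[248, 241, 233], [247, 241, 232], [182, 192, 205], [248, 242, 233]]
205 [([323.2, 249.0], 538), ([293.1, 254.1], 169), ([264.7, 287.8], 858)]
215 [([328.9, 249.1], 345), ([310.5, 249.3], 149), ([293.1, 254.3], 156), ([277.9, 263.3], 163), ([266.4, 275.8], 172), ([259.4, 301.0], 472)]
225 [([328.9, 249.0], 308), ([310.6, 249.3], 134), ([293.1, 254.3], 135), ([278.0, 263.3], 144), ([266.6, 276.0], 155), ([259.5, 301.2], 427)]
```

Run:
```python
from h import *
from workcell import read_camera
T=read_camera("top");S=read_camera("side")
print([T["color"][y,x].tolist() for x,y in[(300,250),(250,200),(360,225)]])
for t in(240,246,250): print(t,blobs(T["color"],(235,200,365,265),t,20)[0])
bt=[b[0] for b in blobs(T["color"],(235,200,365,265),246,20)[0]]
print(blobs(S["color"],(240,225,345,325),230,25)[0])
im=cv2.resize(T["color"][180:320,210:380],None,fx=4,fy=4,interpolation=cv2.INTER_NEAREST);cv2.imwrite("pics/t2.png",im)
```

```text
[[228, 237, 244], [223, 230, 239], [228, 236, 244]]
240 [([284.9, 215.0], 170), ([302.6, 216.2], 169), ([258.8, 224.4], 418), ([318.6, 222.7], 175), ([331.9, 233.8], 172), ([340.9, 248.6], 443)]
246 [([284.8, 215.0], 162), ([302.3, 216.2], 159), ([267.8, 219.1], 162), ([318.4, 222.5], 161), ([252.5, 228.0], 233), ([331.7, 233.9], 161), ([341.0, 248.5], 422)]
250 [([284.7, 214.8], 144), ([302.4, 216.0], 136), ([267.9, 219.0], 144), ([318.6, 222.7], 136), ([252.7, 228.2], 202), ([331.8, 233.9], 140), ([340.6, 247.4], 149), ([344.2, 252.9], 36)]
[([328.3, 249.4], 190), ([310.3, 249.3], 121), ([293.2, 254.3], 126), ([278.1, 263.4], 128), ([266.6, 275.8], 137), ([260.0, 291.3], 152), ([259.3, 307.7], 235)]
```

View pics/t2.png

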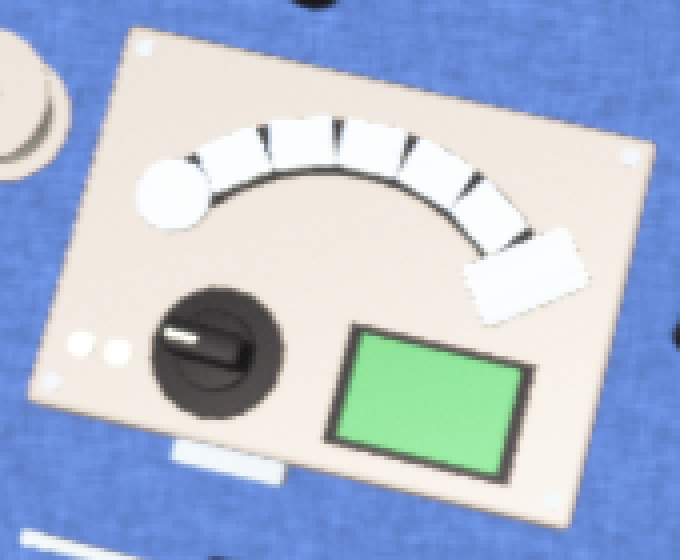

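The crop shows all 7 pads cleanly separated, with the round pad at the left and the bar at the lower right. Next I'll triangulate them and fit the arc.

Run:
```python
from h import *
from workcell import read_camera
T=read_camera("top");S=read_camera("side")
pt=[(252.5,228),(267.8,219.1),(284.8,215),(302.3,216.2),(318.4,222.5),(331.7,233.9),(341,248.5)]
ps=[(259.3,307.7),(260,291.3),(266.6,275.8),(278.1,263.4),(293.2,254.3),(310.3,249.3),(328.6,249.2)]
print(np.round(tri(T,pt,S,ps)*1000,1))
ang=np.radians(54-18*np.arange(7)); M=np.c_[np.cos(ang),np.sin(ang)]*.1
def fit(P):
    mP,mM=P.mean(0),M.mean(0); a,b=(P-mP),(M-mM)
    th=np.arctan2((b[:,0]*a[:,1]-b[:,1]*a[:,0]).sum(),(a*b).sum())
    Rm=np.array([[np.cos(th),-np.sin(th)],[np.sin(th),np.cos(th)]])
    c=mP-Rm@mM; res=P-(M@Rm.T+c); sc=np.sqrt((a**2).sum()/(b**2).sum())
    print("centre",c,"yaw",np.degrees(th),"scale",sc,"res mm\n",np.round(res*1000,1)); return c,th
for c,p in((T,pt),(S,ps)): fit(plane(c,p,.046)[:,:2])
from workcell import readout; print(readout.read_state()["time"])
```

```text
[[6.064e+02 1.821e+02 4.870e+01 1.200e+00]
 [6.237e+02 1.559e+02 4.750e+01 7.000e-01]
 [6.319e+02 1.257e+02 4.810e+01 3.000e-01]
 [6.304e+02 9.430e+01 4.750e+01 3.000e-01]
 [6.193e+02 6.500e+01 4.790e+01 4.000e-01]
 [5.994e+02 4.090e+01 4.840e+01 4.000e-01]
 [5.733e+02 2.380e+01 4.700e+01 3.000e-01]]
centre [0.5330848  0.11551757] yaw -12.05160095132161 scale 1.004384608138129 res mm
 [[ 0.1  0.5]
 [-0.1  0.2]
 [-0.   0.1]
 [ 0.  -0.2]
 [ 0.3 -0.2]
 [-0.3 -0.2]
 [-0.  -0.3]]
centre [0.53311127 0.11371558] yaw -11.817053151709572 scale 1.0005327216542734 res mm
 [[-0.1 -0.2]
 [-0.3  0.4]
 [ 0.2 -0.1]
 [ 0.1  0.1]
 [ 0.1 -0.3]
 [ 0.4 -0.4]
 [-0.5  0.5]]
0.4
```

Both views agree to about 2 mm, with radius scale 1.00 and height about 47–48 mm against the stated 46. The arc centre is (0.533, 0.1146) and the yaw is −11.9°. The current tool y axis is already within 5° of the mid-strip tangent, so I'll keep the orientation fixed.

```bash
cat >> h.py <<'E'
C=np.array([.5331,.1146]);YAW=-11.9
def arc(a): a=np.radians(np.asarray(a)+YAW); return np.c_[C[0]+.1*np.cos(a),C[1]+.1*np.sin(a)]
def todelta(P):
    from workcell import readout
    s=readout.read_state(); Rm=R.from_rotvec(s["tcp_rot"]).as_matrix()
    print(s["time"],s["tool_pos"].round(4),s["wrist_force"].round(2),"w",round(s["width"],3)); print("axes\n",Rm.round(4))
    print(np.round((np.atleast_2d(P)-s["tool_pos"])@Rm,4).tolist())
E
python3 -c "
from h import *
p=arc([54])[0];print(p,arc([-54]));todelta([*p,.12])"
```

```text
[0.60729758 0.18164266] [[0.57393305 0.02331658]]
0.4 [0.1941 0.6464 0.2276] [ 0.5  -0.18  0.52] w 1.001
axes
 [[-9.577e-01  2.877e-01 -1.000e-04]
 [ 2.877e-01  9.577e-01 -3.000e-04]
 [ 0.000e+00 -3.000e-04 -1.000e+00]]
[[-0.5294, -0.3262, 0.1077]]
```

jog_arm --deltas '[-0.033,-0.02,0,0,0,0,-1,-0.066,-0.041,0,0,0,0,-1,-0.099,-0.061,0,0,0,0,-1,-0.132,-0.082,0,0,0,0,-1,-0.166,-0.102,0,0,0,0,-1,-0.199,-0.122,0,0,0,0,-1,-0.232,-0.143,0,0,0,0,-1,-0.265,-0.163,0,0,0,0,-1]' --squeeze 20

```text
time: 1.2
tool_pos: [0.4019, 0.4128, 0.228]
tcp_rot: [0.457, 3.108, 0.001]
wrist_force: [-0.4, -0.0, 0.3]
width: 0.003
grip_force: 0.0
```

jog_arm --deltas '[-0.033,-0.02,0,0,0,0,-1,-0.066,-0.041,0,0,0,0,-1,-0.099,-0.061,0,0,0,0,-1,-0.132,-0.082,0,0,0,0,-1,-0.166,-0.102,0,0,0,0,-1,-0.199,-0.122,0,0,0,0,-1,-0.232,-0.143,0,0,0,0,-1,-0.264,-0.163,0,0,0,0,-1]'

```text
time: 2.0
tool_pos: [0.608, 0.1806, 0.228]
tcp_rot: [0.457, 3.108, 0.0]
wrist_force: [-0.5, 1.6, -0.2]
width: 0.003
grip_force: 0.0
```

jog_arm --deltas '[0,0,0.03,0,0,0,-1,0,0,0.06,0,0,0,-1,0,0,0.09,0,0,0,-1,0,0,0.1,0,0,0,-1,0,0,0.1,0,0,0,-1,0,0,0.1,0,0,0,-1]'

```text
time: 2.6
tool_pos: [0.6079, 0.1824, 0.1291]
tcp_rot: [0.456, 3.107, 0.001]
wrist_force: [-0.3, -0.9, 0.5]
width: -0.001
grip_force: 0.0
```

```bash
python3 -c "
from h import *
from workcell import read_camera
p=arc([54])[0];todelta([*p,.064])
w=read_camera('wrist');print({k:v for k,v in w.items() if k!='color'});cv2.imwrite('pics/w1.png',w['color'])"
```

```text
2.6 [0.6079 0.1824 0.1291] [-0.29 -0.85  0.54] w -0.001
axes
 [[-9.578e-01  2.875e-01  1.700e-03]
 [ 2.875e-01  9.578e-01  4.000e-04]
 [-1.500e-03  9.000e-04 -1.000e+00]]
[[0.0004, -0.0009, 0.0651]]
{'fx': 351.7585121053516, 'fy': 351.7585121053516, 'cx': 318.8642407045795, 'cy': 239.81266895695708, 'dist': array([-0.02461494,  0.        ,  0.        ,  0.        ,  0.        ]), 'origin': array([0.5274349 , 0.20512021, 0.27551965]), 'attitude': array([2.30177194, 1.71161158, 0.2798425 ])}
```

View pics/w1.png

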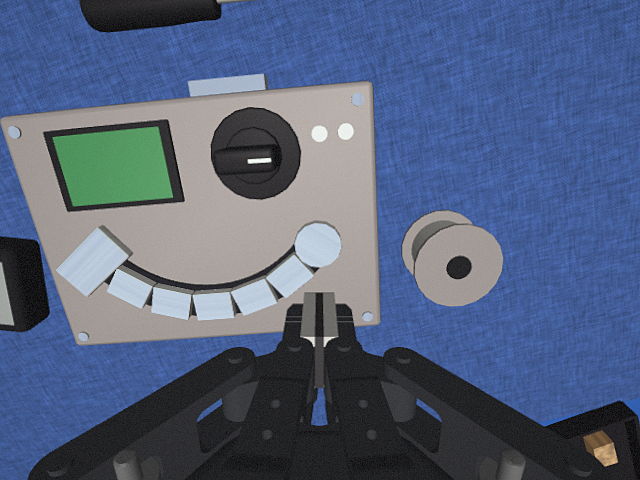

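The wrist view shows the round pad at (318,245), the bar at (94,261), and closed fingers with nothing near them. I'll check that against the arc fit.

```bash
python3 -c "
from h import *
from workcell import read_camera
w=read_camera('wrist')
print(plane(w,[(318,245),(94,261),(214,306)],.046).round(4)); print(arc([54,-54,0]).round(4)); 
B,_=blobs(w['color'],(40,210,350,325),195,200);print(B);print(plane(w,[b[0] for b in B],.046).round(4))"
```

```text
[[0.6057 0.1814 0.046 ]
 [0.5713 0.0252 0.046 ]
 [0.6293 0.0939 0.046 ]]
[[0.6073 0.1816]
 [0.5739 0.0233]
 [0.631  0.094 ]]
[]Traceback (most recent call last):
  File "<string>", line 6, in <module>
    B,_=blobs(w['color'],(40,210,350,325),195,200);print(B);print(plane(w,[b[0] for b in B],.046).round(4))
                                                                  ~~~~~^^^^^^^^^^^^^^^^^^^^^^^^^^
  File "h.py", line 9, in plane
    o,d=ray(c,px); return o+d*((z-o[2])/d[:,2])[:,None]
        ~~~^^^^^^
  File "h.py", line 5, in ray
    u=cv2.undistortPoints(np.array(px,float).reshape(-1,1,2),K,c["dist"]).reshape(-1,2)
      ~~~~~~~~~~~~~~~~~~~^^^^^^^^^^^^^^^^^^^^^^^^^^^^^^^^^^^^^^^^^^^^^^^^
cv2.error: OpenCV(4.12.0) /io/opencv/modules/calib3d/src/undistort.dispatch.cpp:347: error: (-215:Assertion failed) CV_IS_MAT(_src) && CV_IS_MAT(_dst) && (_src->rows == 1 || _src->cols == 1) && (_dst->rows == 1 || _dst->cols == 1) && _src->cols + _src->rows - 1 == _dst->rows + _dst->cols - 1 && (CV_MAT_TYPE(_src->type) == CV_32FC2 || CV_MAT_TYPE(_src->type) == CV_64FC2) && (CV_MAT_TYPE(_dst->type) == CV_32FC2 || CV_MAT_TYPE(_dst->type) == CV_64FC2) in function 'cvUndistortPointsInternal'
```

jog_arm --deltas '[0,-0.001,0.02,0,0,0,-1,0,-0.001,0.04,0,0,0,-1,0,-0.001,0.054,0,0,0,-1,0,-0.001,0.058,0,0,0,-1,0,-0.001,0.06,0,0,0,-1,0,-0.001,0.06,0,0,0,-1,0,-0.001,0.06,0,0,0,-1]'

```text
time: 3.4
tool_pos: [0.6076, 0.1814, 0.0689]
tcp_rot: [0.456, 3.107, 0.001]
wrist_force: [-0.2, -0.7, 0.4]
width: -0.002
grip_force: 0.0
```

The wrist view agrees within 2 mm. The tips are now at about z=0.052 and still free, so I'll feel downward.

jog_arm --deltas '[0,0,0.002,0,0,0,-1,0,0,0.004,0,0,0,-1,0,0,0.005,0,0,0,-1,0,0,0.006,0,0,0,-1,0,0,0.007,0,0,0,-1,0,0,0.007,0,0,0,-1,0,0,0.007,0,0,0,-1]'

```text
time: 4.1
tool_pos: [0.6067, 0.1811, 0.0607]
tcp_rot: [-0.457, -3.108, 0.0]
wrist_force: [0.3, -0.9, 0.3]
width: 0.003
grip_force: 0.0
```

jog_arm --deltas '[0,0,0.001,0,0,0,-1,0,0,0.001,0,0,0,-1,0,0,0.001,0,0,0,-1]'

```text
time: 4.4
tool_pos: [0.6067, 0.1811, 0.0598]
tcp_rot: [-0.457, -3.108, 0.0]
wrist_force: [-0.5, -0.9, 0.5]
width: 0.001
grip_force: 0.0
```

jog_arm --deltas '[0,0,0.001,0,0,0,-1,0,0,0.001,0,0,0,-1,0,0,0.001,0,0,0,-1]'

```text
time: 4.7
tool_pos: [0.6067, 0.1811, 0.0587]
tcp_rot: [-0.457, -3.108, 0.0]
wrist_force: [-0.3, -0.0, -0.4]
width: 0.003
grip_force: 0.0
```

jog_arm --deltas '[0,0,0.001,0,0,0,-1,0,0,0.001,0,0,0,-1,0,0,0.001,0,0,0,-1]'

```text
time: 5.0
tool_pos: [0.6067, 0.1811, 0.0577]
tcp_rot: [-0.457, -3.108, 0.0]
wrist_force: [0.3, -0.1, 0.1]
width: -0.001
grip_force: 0.0
```

```bash
python3 -c "
from h import *
from workcell import read_camera
todelta([*arc([54])[0],.06])
w=read_camera('wrist');cv2.imwrite('pics/w2.png',cv2.resize(w['color'][190:370,200:440],None,fx=3,fy=3));s=read_camera('side');cv2.imwrite('pics/s2.png',cv2.resize(s['color'][190:370,180:400],None,fx=3,fy=3))"
```

```text
5.0 [0.6067 0.1811 0.0577] [ 0.35 -0.06  0.06] w -0.001
axes
 [[-9.577e-01  2.877e-01 -1.000e-04]
 [ 2.877e-01  9.577e-01 -1.000e-04]
 [ 1.000e-04 -1.000e-04 -1.000e+00]]
[[-0.0004, 0.0007, -0.0023]]
```

View pics/w2.png

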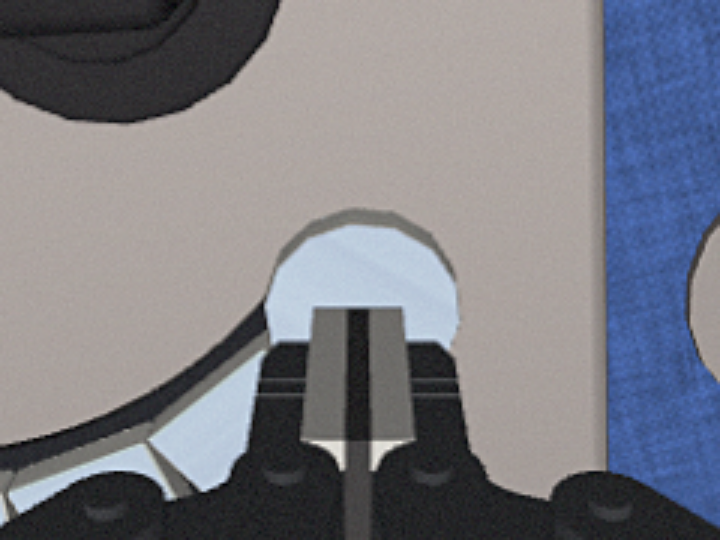

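The crop shows the closed fingertips over the round pad, with the near lower tip edge at crop (358,308), which is full pixel (319.3,292.7). The measured force is still about zero. I'll get the tip height from that edge.

```bash
python3 -c "
from h import *
from workcell import read_camera,readout
w=read_camera('wrist');s=readout.read_state()
o,d=ray(w,[(319.3,292.7)]);d=d[0];Rm=R.from_rotvec(s['tcp_rot']).as_matrix()
for off in(.009,.011,.013):
  p=s['tool_pos']+Rm[:,0]*off; n=Rm[:,0]; t=(p-o)@n/(d@n); print(off,(o+t*d).round(4))
print(plane(w,[(319.3,292.7)],.046).round(4),s['tool_pos'],s['wrist_force'])
# rim of pad: left/right extremes, top
q=[(200+x/3,190+y/3) for x,y in[(267,300),(458,300),(362,226)]];print(plane(w,q,.046).round(4))
"
```

```text
0.009 [0.5978 0.1825 0.0587]
0.011 [0.5959 0.1831 0.0626]
0.013 [0.594  0.1837 0.0665]
[[0.604  0.1807 0.046 ]] [0.60676331 0.18111857 0.05781617] [ 0.0257183   0.63763327 -0.3967053 ]
[[0.5982 0.1667 0.046 ]
 [0.6073 0.1971 0.046 ]
 [0.59   0.1856 0.046 ]]
```

View pics/s2.png

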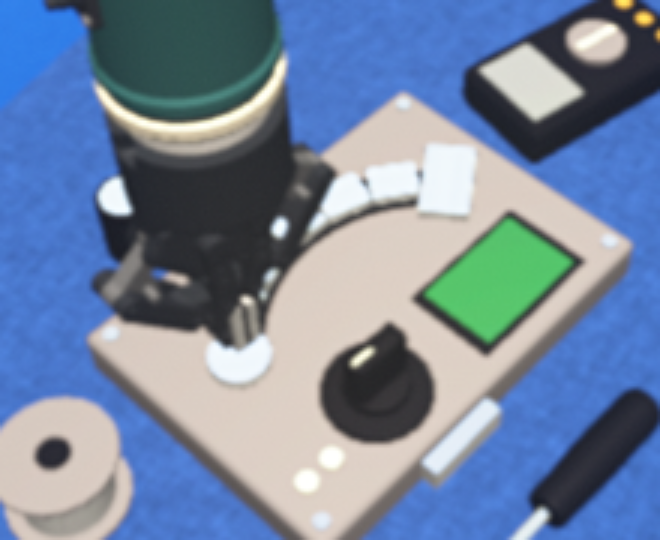

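The side crop shows the closed tips just over the round pad, near (238,345). I can tell whether the strip is depressed by whether the bar pad's side-view pixel position has shifted (6 mm would be about 4 px).

```bash
python3 -c "
from h import *
from workcell import read_camera,readout
f=[]
for i in range(3):
  s=read_camera('side');f.append(readout.read_state()['wrist_force'])
for t in(225,230):print(blobs(s['color'],(280,225,345,270),t,25)[0])
print(np.mean(f,0),readout.read_state()['torque'],readout.read_state()['tool_pos'])"
```

```text
[([328.8, 249.0], 367), ([310.4, 249.1], 161), ([294.7, 254.5], 127)]
[([328.8, 249.1], 342), ([310.5, 249.3], 149), ([294.6, 254.6], 122)]
[ 0.08418478 -0.25972714 -0.24062218] [0.05265361 0.01291751 0.04002954] [0.60679186 0.18111959 0.05780728]
```

The strip is undepressed, so there's no contact yet. I'll keep going down in small steps.

jog_arm --deltas '[0,0,0.001,0,0,0,-1,0,0,0.001,0,0,0,-1,0,0,0.001,0,0,0,-1]'

```text
time: 5.6
tool_pos: [0.6067, 0.1811, 0.0567]
tcp_rot: [-0.457, -3.108, 0.0]
wrist_force: [0.1, -0.4, -0.2]
width: 0.002
grip_force: 0.0
```

jog_arm --deltas '[0,0,0.001,0,0,0,-1,0,0,0.001,0,0,0,-1,0,0,0.001,0,0,0,-1]'

```text
time: 5.9
tool_pos: [0.6067, 0.1811, 0.0557]
tcp_rot: [-0.457, -3.108, 0.0]
wrist_force: [0.6, 0.1, 0.4]
width: 0.001
grip_force: 0.0
```

```bash
cat > chk.py <<'E'
from h import *
from workcell import read_camera,readout
f=[]
for i in range(4):
  s=read_camera('side');f.append(readout.read_state()['wrist_force'])
print(blobs(s['color'],(280,225,345,270),230,25)[0]); st=readout.read_state()
print(np.mean(f,0).round(2),st['tool_pos'].round(4),st['time'])
E
python3 chk.py
```

```text
[([328.8, 249.1], 342), ([310.5, 249.3], 149), ([294.9, 254.6], 115)]
[-0.25  0.1  -0.15] [0.6068 0.1811 0.0558] 6.1
```

jog_arm --deltas '[0,0,0.001,0,0,0,-1,0,0,0.002,0,0,0,-1,0,0,0.002,0,0,0,-1]'

```text
time: 6.4
tool_pos: [0.6066, 0.1811, 0.0535]
tcp_rot: [-0.457, -3.108, 0.0]
wrist_force: [-0.5, 0.1, -0.9]
width: 0.002
grip_force: 0.0
```

```bash
python3 chk.py
```

```text
[([328.8, 249.1], 343), ([310.5, 249.3], 149), ([295.1, 254.6], 110)]
[-0.84 -0.55 -0.24] [0.6067 0.1811 0.0537] 6.6
```

jog_arm --deltas '[0,0,0.001,0,0,0,-1,0,0,0.002,0,0,0,-1,0,0,0.002,0,0,0,-1]'

```text
time: 6.9
tool_pos: [0.6066, 0.1811, 0.0515]
tcp_rot: [-0.457, -3.108, 0.0]
wrist_force: [0.2, -0.1, -0.3]
width: -0.002
grip_force: 0.0
```

```bash
python3 chk.py; python3 -c "
import cv2
from workcell import read_camera
w=read_camera('wrist');s=read_camera('side')
a=cv2.resize(w['color'][240:360,250:390],(560,480));b=cv2.resize(s['color'][270:350,220:300],(480,480))[:, 120:360]
cv2.imwrite('pics/ws3.png',cv2.hconcat([a,b]))"
```

```text
[([328.8, 249.1], 342), ([310.5, 249.3], 149), ([295.3, 254.5], 106)]
[ 0.42 -0.43 -0.14] [0.6067 0.1811 0.0518] 7.1
```

View pics/ws3.png

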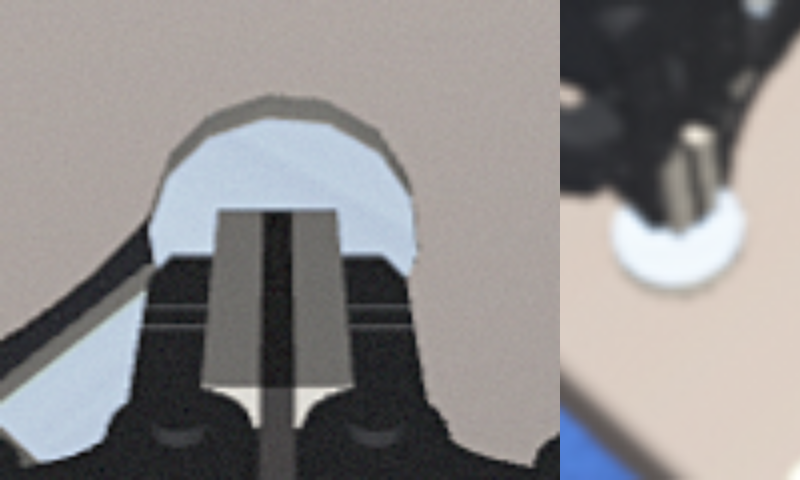

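The wrist half shows the near tip edge mid at full pixel (319.3,292.5). In the side half the tip's lower end is at about (260.5,308.5). Triangulating this tip point gives its true height.

```bash
python3 -c "
from h import *
from workcell import read_camera,readout
w=read_camera('wrist');s=read_camera('side');st=readout.read_state()
p=tri(w,[(319.3,292.5)],s,[(260.5,308.5)]);print(p.round(4))
print('in tool',(p[0,:3]-st['tool_pos'])@R.from_rotvec(st['tcp_rot']).as_matrix())
# disc now: top rim & side edges wrist vs side
f=lambda x,y:(250+x/4,240+y/4); g=lambda x,y:(220+(x-440)/6,270+y/6)
print(tri(w,[f(150,215),f(415,215)],s,[g(612,220),g(745,220)]).round(4), R.from_rotvec(w['attitude']).as_matrix()[:,2])
q=plane(w,[f(270,118)],.046);print('rim',q)
"
```

```text
[[0.6028 0.1814 0.046  0.0033]]
in tool [ 0.00385539 -0.00087134  0.00586935]
[[ 0.6547  0.1438 -0.0484  0.0251]
 [ 0.5687  0.2007  0.1099  0.0075]] [ 0.3034103  -0.09203297 -0.94840504]
rim [[0.58924998 0.18425346 0.046     ]]
```

The triangulated tip is at z≈0.046, so the real tip sits nearer the TCP than stated and contact is imminent. I'll go on in fine steps.

jog_arm --deltas '[0,0,0.001,0,0,0,-1,0,0,0.001,0,0,0,-1]'

```text
time: 7.5
tool_pos: [0.6066, 0.1811, 0.0506]
tcp_rot: [-0.457, -3.108, 0.0]
wrist_force: [-0.0, -0.3, -0.5]
width: 0.002
grip_force: 0.0
```

jog_arm --deltas '[0,0,0.001,0,0,0,-1,0,0,0.001,0,0,0,-1]'

```text
time: 7.7
tool_pos: [0.6066, 0.181, 0.0496]
tcp_rot: [-0.457, -3.108, 0.0]
wrist_force: [-0.0, -1.3, 0.0]
width: -0.003
grip_force: 0.0
```

```bash
python3 chk.py
```

```text
[([328.8, 249.1], 343), ([310.5, 249.3], 149), ([295.5, 254.4], 101)]
[ 0.15 -0.23  0.19] [0.6068 0.1811 0.0498] 7.9
```

jog_arm --deltas '[0,0,0.001,0,0,0,-1,0,0,0.001,0,0,0,-1]'

```text
time: 8.1
tool_pos: [0.6066, 0.1811, 0.0486]
tcp_rot: [-0.457, -3.108, 0.0]
wrist_force: [0.6, -0.1, -0.5]
width: -0.002
grip_force: 0.0
```

jog_arm --deltas '[0,0,0.001,0,0,0,-1,0,0,0.001,0,0,0,-1]'

```text
time: 8.3
tool_pos: [0.6066, 0.1811, 0.0476]
tcp_rot: [-0.457, -3.108, 0.0]
wrist_force: [0.2, -0.5, 0.2]
width: 0.001
grip_force: 0.0
```

```bash
python3 chk.py
```

```text
[([328.8, 249.1], 341), ([310.5, 249.3], 149), ([295.7, 254.3], 97)]
[ 0.07 -0.15  0.06] [0.6068 0.1811 0.0478] 8.5
```

jog_arm --deltas '[0,0,0.001,0,0,0,-1,0,0,0.001,0,0,0,-1]'

```text
time: 8.7
tool_pos: [0.6066, 0.1811, 0.0466]
tcp_rot: [-0.457, -3.108, 0.0]
wrist_force: [-0.2, -0.7, 1.0]
width: -0.001
grip_force: 0.0
```

jog_arm --deltas '[0,0,0.001,0,0,0,-1,0,0,0.001,0,0,0,-1]'

```text
time: 8.9
tool_pos: [0.6066, 0.1811, 0.0456]
tcp_rot: [-0.457, -3.108, 0.0]
wrist_force: [0.1, -0.0, 0.2]
width: 0.0
grip_force: 0.0
```

jog_arm --deltas '[0,0,0.001,0,0,0,-1,0,0,0.001,0,0,0,-1]'

```text
time: 9.1
tool_pos: [0.6066, 0.181, 0.0446]
tcp_rot: [-0.457, -3.108, 0.0]
wrist_force: [0.1, 0.0, 0.4]
width: -0.004
grip_force: 0.0
```

```bash
python3 chk.py;python3 -c "
import cv2
from workcell import read_camera
w=read_camera('wrist');s=read_camera('side')
a=cv2.resize(w['color'][240:360,250:390],(560,480));b=cv2.resize(s['color'][270:350,220:300],(480,480))[:, 120:360]
cv2.imwrite('pics/ws4.png',cv2.hconcat([a,b]))"
```

```text
[([328.8, 249.1], 343), ([310.5, 249.3], 149), ([296.0, 253.9], 91)]
[-0.27  0.09 -0.18] [0.6068 0.1811 0.0448] 9.3
```

View pics/ws4.png

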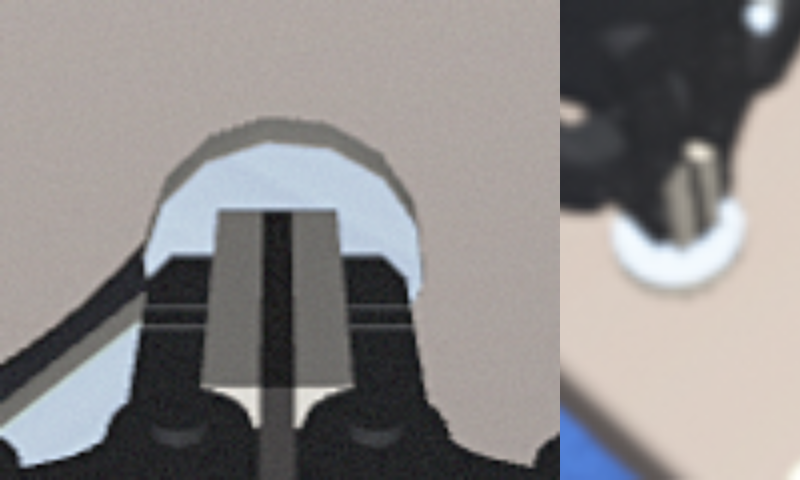

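The near edge is still about 17 px (8.5 mm) from the rim, where contact should leave about 5.5 mm, so there are roughly 5 mm to go. I'll keep stepping.

jog_arm --deltas '[0,0,0.001,0,0,0,-1,0,0,0.001,0,0,0,-1]'

```text
time: 9.6
tool_pos: [0.6066, 0.1811, 0.0436]
tcp_rot: [-0.457, -3.108, 0.0]
wrist_force: [0.0, 0.4, 0.2]
width: -0.001
grip_force: 0.0
```

jog_arm --deltas '[0,0,0.001,0,0,0,-1,0,0,0.001,0,0,0,-1]'

```text
time: 9.8
tool_pos: [0.6067, 0.1811, 0.0426]
tcp_rot: [-0.457, -3.108, 0.0]
wrist_force: [-0.3, 0.1, -0.1]
width: -0.001
grip_force: 0.0
```

```bash
python3 chk.py
```

```text
[([328.8, 249.1], 342), ([310.5, 249.3], 149), ([296.0, 253.6], 91)]
[ 0.26  0.29 -0.52] [0.6067 0.1811 0.0428] 10.0
```

jog_arm --deltas '[0,0,0.001,0,0,0,-1,0,0,0.001,0,0,0,-1]'

```text
time: 10.2
tool_pos: [0.6069, 0.1811, 0.0419]
tcp_rot: [0.457, 3.108, 0.0]
wrist_force: [0.7, -0.7, 1.7]
width: -0.0
grip_force: 0.5
```

jog_arm --deltas '[0,0,0.001,0,0,0,-1,0,0,0.001,0,0,0,-1]'

```text
time: 10.4
tool_pos: [0.6069, 0.1811, 0.0409]
tcp_rot: [0.457, 3.108, 0.0]
wrist_force: [-0.4, -0.8, 2.5]
width: -0.0
grip_force: 0.8
```

```bash
python3 chk.py
```

```text
[([328.7, 249.7], 343), ([310.6, 249.9], 145), ([295.9, 254.4], 94)]
[ 0.31 -0.33  1.23] [0.6069 0.1812 0.0409] 10.6
```

Contact came at TCP z≈0.042, with the strip now about 1 mm down and about 1.5–2 N. I'll press to about 3 mm and compute the arc deltas.

jog_arm --deltas '[0,0,0.0005,0,0,0,-1,0,0,0.001,0,0,0,-1,0,0,0.0015,0,0,0,-1,0,0,0.002,0,0,0,-1,0,0,0.002,0,0,0,-1]'

```text
time: 11.1
tool_pos: [0.6069, 0.1812, 0.0389]
tcp_rot: [0.457, 3.108, 0.0]
wrist_force: [0.0, 0.3, 2.3]
width: 0.005
grip_force: 1.5
```

```bash
python3 chk.py; python3 -c "
from h import *
from workcell import readout
s=readout.read_state();Rm=R.from_rotvec(s['tcp_rot']).as_matrix()[:2,:2]
for k in range(6):
  a=54-18*k-np.arange(1,9)*2.25; print(k,((arc(a)-arc([54-18*k]))@Rm*1000).round(1).tolist())"
```

```text
[([323.2, 250.6], 494), ([296.4, 254.7], 94)]
[-0.15  0.47  3.16] [0.6069 0.1811 0.0389] 11.3
0 [[-3.3, -2.1], [-6.6, -4.3], [-9.7, -6.7], [-12.7, -9.2], [-15.7, -11.7], [-18.5, -14.4], [-21.3, -17.3], [-23.9, -20.2]]
1 [[-2.5, -3.0], [-4.9, -6.1], [-7.2, -9.3], [-9.3, -12.6], [-11.3, -16.0], [-13.2, -19.5], [-14.9, -23.0], [-16.5, -26.6]]
2 [[-1.5, -3.6], [-2.8, -7.4], [-3.9, -11.1], [-4.9, -14.9], [-5.8, -18.7], [-6.5, -22.6], [-7.1, -26.5], [-7.5, -30.4]]
3 [[-0.3, -3.9], [-0.4, -7.8], [-0.3, -11.8], [-0.1, -15.7], [0.3, -19.6], [0.8, -23.5], [1.5, -27.4], [2.3, -31.2]]
4 [[1.0, -3.8], [2.1, -7.6], [3.4, -11.3], [4.8, -15.0], [6.3, -18.6], [8.0, -22.1], [9.8, -25.6], [11.8, -29.0]]
5 [[2.1, -3.3], [4.3, -6.6], [6.7, -9.7], [9.2, -12.7], [11.7, -15.7], [14.4, -18.5], [17.3, -21.3], [20.2, -23.9]]
```

About 3 N and 3 mm down on the round pad. Sliding now, starting with the first 18°.

jog_arm --deltas '[-0.0033,-0.0021,0,0,0,0,-1,-0.0066,-0.0043,0,0,0,0,-1,-0.0097,-0.0067,0,0,0,0,-1,-0.0127,-0.0092,0,0,0,0,-1,-0.0157,-0.0117,0,0,0,0,-1,-0.0185,-0.0144,0,0,0,0,-1,-0.0213,-0.0173,0,0,0,0,-1,-0.0239,-0.0202,0,0,0,0,-1]'

```text
time: 12.1
tool_pos: [0.6241, 0.1546, 0.0388]
tcp_rot: [0.457, 3.108, 0.0]
wrist_force: [-0.5, 1.8, 3.8]
width: 0.003
grip_force: 1.6
```

```bash
python3 chk.py; python3 -c "
from h import *; todelta([*arc([36])[0],.039])"
```

```text
[([323.1, 250.7], 486), ([293.8, 255.6], 147), ([283.2, 264.6], 42)]
[ 0.7  -0.68  3.21] [0.6243 0.1541 0.0389] 12.3
12.3 [0.6243 0.1541 0.0389] [ 1.66 -1.67  3.55] w 0.002
axes
 [[-9.577e-01  2.876e-01  8.000e-04]
 [ 2.876e-01  9.577e-01 -1.000e-03]
 [-1.000e-03 -7.000e-04 -1.000e+00]]
[[0.0003, 0.0013, -0.0001]]
```

The force is steady at about 3.2 N, the tip is on line within 1 mm, and the panel hasn't moved. Continuing.

jog_arm --deltas '[-0.0025,-0.003,0,0,0,0,-1,-0.0049,-0.0061,0,0,0,0,-1,-0.0072,-0.0093,0,0,0,0,-1,-0.0093,-0.0126,0,0,0,0,-1,-0.0113,-0.016,0,0,0,0,-1,-0.0132,-0.0195,0,0,0,0,-1,-0.0149,-0.023,0,0,0,0,-1,-0.0165,-0.0266,0,0,0,0,-1]'

```text
time: 13.1
tool_pos: [0.6321, 0.1243, 0.0388]
tcp_rot: [0.457, 3.108, 0.0]
wrist_force: [-0.1, 2.7, 1.9]
width: 0.001
grip_force: 1.6
```

jog_arm --deltas '[-0.0015,-0.0036,0,0,0,0,-1,-0.0028,-0.0074,0,0,0,0,-1,-0.0039,-0.0111,0,0,0,0,-1,-0.0049,-0.0149,0,0,0,0,-1,-0.0058,-0.0187,0,0,0,0,-1,-0.0065,-0.0226,0,0,0,0,-1,-0.0071,-0.0265,0,0,0,0,-1,-0.0075,-0.0304,0,0,0,0,-1]'

```text
time: 13.9
tool_pos: [0.6305, 0.0931, 0.0389]
tcp_rot: [0.457, 3.108, 0.0]
wrist_force: [0.1, 1.3, 2.5]
width: -0.004
grip_force: 1.6
```

```bash
python3 chk.py; python3 -c "
from h import *; todelta([*arc([0])[0],.039])
from workcell import read_camera
T=read_camera('top');print(blobs(T['color'],(235,200,365,265),246,20)[0])
w=read_camera('wrist');cv2.imwrite('pics/w5.png',w['color'])"
```

```text
[([323.3, 250.8], 470), ([294.4, 255.7], 126)]
[ 0.36 -0.7   3.38] [0.6303 0.0925 0.0388] 14.1
14.1 [0.6303 0.0925 0.0388] [ 0.18 -2.06  3.87] w -0.0
axes
 [[-9.578e-01  2.876e-01 -2.000e-04]
 [ 2.876e-01  9.578e-01 -1.100e-03]
 [-1.000e-04 -1.100e-03 -1.000e+00]]
[[-0.0002, 0.0015, -0.0002]]
[([261.6, 238.9], 96), ([346.9, 246.8], 232)]
```

View pics/w5.png

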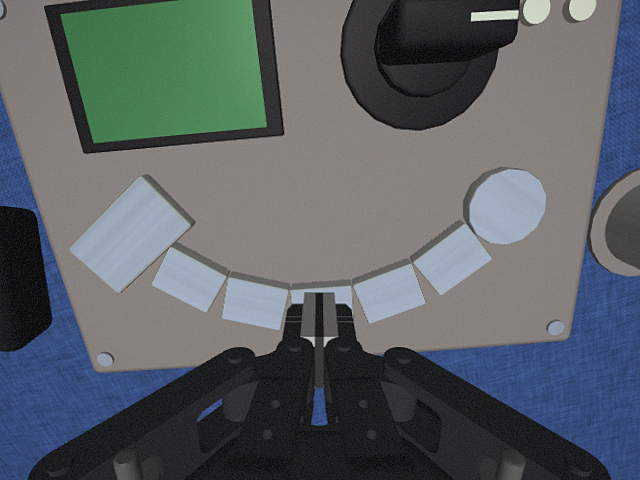

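The tip sits on tile 4 with contact held, its near edge at (319,293) against the tile's inner edge at y≈285, so it is about 1–3 mm outward of centre. The bar pad is centred near (132,234). I'll shift inward by 1.5 mm over the rest of the slide.

jog_arm --deltas '[0,-0.0039,0,0,0,0,-1,0,-0.0078,0,0,0,0,-1,0.0003,-0.0118,0,0,0,0,-1,0.0007,-0.0157,0,0,0,0,-1,0.0013,-0.0196,0,0,0,0,-1,0.002,-0.0235,0,0,0,0,-1,0.0028,-0.0274,0,0,0,0,-1,0.0038,-0.0312,0,0,0,0,-1]'

```text
time: 15.0
tool_pos: [0.6178, 0.0643, 0.0389]
tcp_rot: [0.457, 3.108, 0.0]
wrist_force: [0.7, 2.2, 3.8]
width: 0.0
grip_force: 1.6
```

jog_arm --deltas '[0.001,-0.0038,0,0,0,0,-1,0.0021,-0.0076,0,0,0,0,-1,0.0034,-0.0113,0,0,0,0,-1,0.0048,-0.015,0,0,0,0,-1,0.0063,-0.0186,0,0,0,0,-1,0.008,-0.0221,0,0,0,0,-1,0.0098,-0.0256,0,0,0,0,-1,0.0118,-0.029,0,0,0,0,-1]'

```text
time: 15.8
tool_pos: [0.598, 0.04, 0.0388]
tcp_rot: [0.457, 3.108, -0.0]
wrist_force: [1.4, 1.4, 3.2]
width: -0.0
grip_force: 1.6
```

```bash
python3 -c "
from h import *
from workcell import read_camera
todelta(np.r_[arc([-54])[0]-[.001,0],.0388])
w=read_camera('wrist');cv2.imwrite('pics/w6.png',w['color'])"
```

```text
15.8 [0.598  0.04   0.0388] [1.4  1.44 3.18] w -0.0
axes
 [[-9.577e-01  2.877e-01  2.000e-04]
 [ 2.877e-01  9.577e-01 -1.000e-04]
 [-2.000e-04  0.000e+00 -1.000e+00]]
[[0.0192, -0.0232, 0.0]]
```

View pics/w6.png

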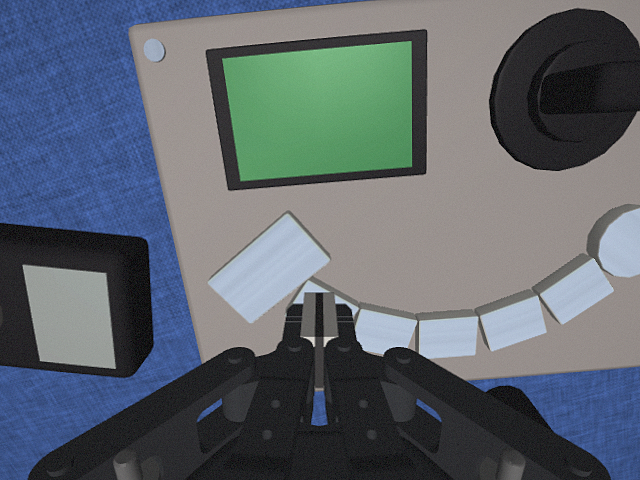

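The tip is on tile 6 and the bar centre is at (269,267), which matches the computed remaining move (19–20, −23 mm). The multimeter edge is about 55 mm clear. This is the final stretch, after which I hold.

jog_arm --deltas '[0.0021,-0.0033,0,0,0,0,-1,0.0043,-0.0066,0,0,0,0,-1,0.0067,-0.0097,0,0,0,0,-1,0.0092,-0.0127,0,0,0,0,-1,0.0117,-0.0157,0,0,0,0,-1,0.0144,-0.0185,0,0,0,0,-1,0.0173,-0.0211,0,0,0,0,-1,0.02,-0.0233,0,0,0,0,-1]'

```text
time: 16.65
tool_pos: [0.572, 0.0235, 0.0388]
tcp_rot: [0.457, 3.108, -0.0]
wrist_force: [2.5, 0.9, 2.9]
width: 0.003
grip_force: 1.6
```

```bash
python3 -c "
from h import *
from workcell import read_camera,readout
f=[]
for i in range(5): w=read_camera('wrist');f.append(readout.read_state()['wrist_force'])
print(np.mean(f,0).round(2));todelta(np.r_[arc([-54])[0]-[.001,0],.0388]);s=read_camera('side')
cv2.imwrite('pics/w7.png',cv2.hconcat([w['color'][150:390,120:520],cv2.resize(s['color'][190:370,210:410],None,fx=4/3,fy=4/3)]))"
```

```text
[ 0.15 -0.6   3.28]
16.9 [0.5716 0.0233 0.0385] [-0.55 -0.86  2.73] w 0.005
axes
 [[-9.578e-01  2.875e-01 -1.600e-03]
 [ 2.875e-01  9.578e-01 -6.000e-04]
 [ 1.300e-03 -1.000e-03 -1.000e+00]]
[[-0.0013, 0.0004, -0.0003]]
```

View pics/w7.png

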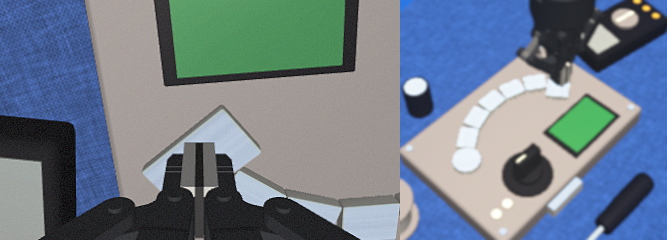

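The fingertips are centred on the bar pad and pressed at about 3.3 N. The panel and its neighbours haven't moved, so I'm handing in.

```bash
python3 -c "
from workcell import finish_job
print(finish_job())"
```

```text
the job is handed in; nothing more can be done
None
```

The closed fingertips touched the round pad, slid along the curved strip at about 3 N with no sign of lost contact, and were still lightly pressed on the bar-shaped pad (about 3.3 N) when I handed the job in at about 17 s; no verdict was returned.

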